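# Set a filter photometer for its dark zero

## Robot

A 6-joint arm with a two-finger parallel gripper is mounted at the origin on the work surface. World frame = base frame: x ahead of the robot, y to its left, z up, the work surface at z = 0. Lengths are in m, angles in rad, forces in N, time in s.
With the tool pointing down it reaches from about 0.25 to 0.775 m from the base axis. Payload 4 kg.
Tool frame: the origin (TCP) lies at the very end of the fingers, on their centre line; the grasp point (between the pads) lies 19 mm behind it; z points along the fingers, y is the line along which they close (so a half turn about z gives the same grasp; the last joint's range is limited). The gripper opens to 94 mm and grips with 3 to 60 N. Pads are 16 mm wide; open, the fingers measure 119 mm over their backs; the gripper's body (75 mm by 177 mm) begins 78 mm behind the grasp point.
Start: joints at [-1.373, 0.087, 1.371, -0, 1.684, -0.103], TCP at [0.163, -0.525, 0.206] pointing down, gripper open.
Joint ranges: [-3.1, 3.1], [-0.76, 2.03], [0.27, 2.55], [-1.08, 4.22], [0.17, 2.65], [-2.57, 2.57]. Speed limits (rad/s): [2.79, 2.79, 3.14, 3.14, 3.14, 3.14].

## Interface

Orientations are given as [roll, pitch, yaw] about the fixed x, y, z axes, in that order (R = Rz(yaw) Ry(pitch) Rx(roll)).
In Python, from bench import robot gives the robot as it stands. The module is installed in compiled form; this text tells all that it offers.
- The arm moves only by the tool move_arm, never from a script. Its argument "deltas" is one flat list of numbers, 7 for each row, row after row: the turn, a rotation vector about the tool's x, y, z in rad, then the shift along the tool's x, y, z in cm, then the closure, from -1 (fully open) to 1 (shut). A call has 1 to 8 rows; each row is the pose to reach, as a shift and turn from the pose commanded when the call began, along the tool's axes at that moment; what a row does not reach only later rows make up. A row lasts 1/10 s, in which the tool goes at most 50 mm and 8.59 degrees, less where a joint would pass 70% of its speed; a pose out of reach is approached as far as the arm can. A call with a gripper value outside its range is refused whole. The fingers move at their own pace and stop on an object; the grip force is fixed at half the most. Time passes only in rows, so rows that repeat a pose let the fingers close. It gives the time, the measured TCP pose, the force, the opening and the grip force at its end, in the units of the state.
- robot.get_obs(): the state, without advancing time (a new reading comes with each control period).
- robot.snapshot(name): name is "scene" or "top" or "wrist"; returns a dict with "image" (420x560x3 uint8, red, green, blue), "depth" (420x560 float32, m along the optical axis (not along the pixel's ray), 0 where there is no reading), "fov_y" (degrees; the focal length in pixels is half the picture's height over the tangent of half this angle, whatever the lens; pixels are square), "cx", "cy" (the principal point, pixels), "origin" and "orientation" of the camera in the world; the wrist camera has in their place "T_tool_cam" (4x4, takes a point from camera to tool coordinates, whose origin is the TCP and whose axes are the flange's). Camera axes: x right, y up, looking along -z (the intrinsics and any distortion apply to the point x, -y, -z); pixel columns grow to the right and rows downward; lengths in m; the calibration is good to about 2 mm. A picture is of the moment at which its call begins: read the wrist's pose just before it.
- robot.close_job(): hands the job in; it is judged then, once.
The state is a dict: "time": time; "joint_positions": joint angles; "qvel": joint speeds; "joint_torque": joint torques, N m; "tool_pos": TCP position; "ee_rot": TCP orientation; "wrist_force": force on the tool from outside, world axes, zero at the start; "wrist_torque": the same for the moment, N m; "width": finger opening in m; "finger_force": force on a finger pad.
Only numpy, scipy, OpenCV 4.12 (cv2) and the standard library are available. Lean on these libraries where they do the work, as an engineer would, in place of code of your own. Each camera call takes 0.05 s, during which the arm holds its last target. There are 200 camera calls.

## Task

Take the dark zero on the filter photometer: push the filter wheel round by its finger tabs until the station with the solid metal blanking cap has clicked in under the tip of the light guide, push the black light shield fully shut over the sample well, and only then press the round zero key all the way down for a moment and let it come up again. Do it all with the fingertips: pick nothing up, and leave the cuvettes and everything else around the instrument where it stands.

Things in the scene. Friction and masses are not known exactly. Their poses are not given: they have to be found in the camera images.
- photometer: White instrument, fixed, 280 deep (x), 360 wide (y), flat deck 100 above the table. Origin: centre of its underside; +x to its back (away from the robot), +y left. On the deck at (x, y) mm: wheel axis (10, 85), well (0, -60), key (-72, -60), post of the light guide (121, 85), cuvettes (10, -140). Only the light guide (46 above the deck) and the cuvettes (49) rise over 28 mm. z below: above deck
- wheel_hub (a point): Top of the filter wheel's hub, on its vertical axis, z 22. Dark disc, radius 60 mm, top z 12, six stations every 60 deg at radius 38. On each station's radius a finger tab stands out past the disc: upright aluminium paddle 10 mm thick, radius 64 to 86, z 6 to 26 mm. Between the tabs, outside the disc, is bare deck: a fingertip fits beside a paddle down to the deck
- blank_cap (a point): Centre of the blanking cap's top: a solid aluminium plug, 26 mm diameter, rising 10 mm above the disc, on one of the six stations (the other five are flat rings of that size with dark glass). Turns with the wheel at radius 38 mm; its own finger tab lies further out on the same radius
- read_point (a point): Lower tip of the light guide, fixed to the photometer: 38 mm from the wheel's axis towards the photometer's +x, z 26 mm, 4 mm above the cap when that stands below it. The light guide is a steel tube, 10 mm thick, that runs from its post behind the wheel straight to this point. A short white index bar on the deck behind the wheel marks the place too
- filter_wheel (a joint): Wheel angle, rad, counter-clockwise from above; at q the cap and its tab point q away from the photometer's +x; 0 (mod 2 pi) = cap under the light guide. Turns endlessly both ways. A sprung detent holds it at multiples of pi/3: some 2 N at a tab leaves a notch; pushed over 0.6 rad past one notch it snaps into the next by itself. Starts 0.8 to 5.48, now and then between notches
- shield_ridge (a point): Centre of the top of the light shield's push ridge. The shield is a black plate 48 x 48 mm, top z 6 mm, sliding along the photometer's x between two rails (z 8 mm); the ridge, 10 mm thick (x), 40 mm long (y), rises to z 24 mm, 12 mm behind the plate's middle
- light_shield (a joint): Travel of the light shield in m: 0 is open (slid to the back); grows as the shield is pushed towards the photometer's front (-x); 0.055 is fully shut against its stop, over the well. Slides with about 2 N and stays where it is left. Starts at 0 to 0.015
- zero_key_top (a point): Centre of the top of the zero key: the only raised push key, white, round, 22 mm in diameter, in a grey collar of 38 mm, on the deck in front of the well. Up, its top is at z 13 mm, 9 mm above the collar
- zero_key (a joint): Travel of the zero key in m: 0 up, 0.005 fully down (4.5 N); springs back when released
- cuvette_a: Bystander: clear capped cuvette, 12.5 x 12.5 x 46 mm, standing loose in the rest on the deck. Origin: centre of its underside
- cuvette_b: Bystander: second cuvette like it, 19 mm behind the first
- buffer_bottle: Bystander: white bottle, 68 mm in diameter, 155 mm high, on the table to the left of the photometer. Origin: centre of its underside
- tube_rack: Bystander: white tube rack 210 x 70 mm with capped sample tubes, 98 mm high, on the table to the right. Origin: centre of its underside
- cuvette_box: Bystander: box of cuvettes, 87 x 122 x 54 mm, on the table to the left. Origin: centre of its underside
- beaker: Bystander: clear open beaker, 70 mm in diameter, 90 mm high, on the table to the right in front of the rack. Origin: centre of its underside
- pen: Bystander: black marker, 125 mm long, lying on the table behind the photometer. Origin: its middle, underside

How it is judged:
On the way, in this order (a step that is already met when the one before it is completed fails the run):
1. the blanking cap stands under the light guide and the light shield is shut (horizontal distance between blank_cap and read_point below 0.005 m and value of joint light_shield above 0.05 m), for 0.2 s.
2. the zero key is pressed all the way down (all of step 1 and value of joint zero_key above 0.0042 m), for 0.1 s.
At the end, for the whole second after the job is handed in: The cap's centre is within 5 mm of the light guide's tip seen from above and the wheel at rest, the shield is within 5 mm of fully shut, the key has come up again, and the bystanders stand where they stood (cuvettes within 8 mm, the others within 20 mm) (all of step 1 and velocity of joint filter_wheel between -0.1 and 0.1 rad/s and value of joint zero_key below 0.001 m and distance of each of cuvette_a, cuvette_b from where it was at the start of the episode below 0.008 m and distance of each of buffer_bottle, tube_rack, cuvette_box, beaker, pen from where it was at the start of the episode below 0.02 m); the robot touches nothing.
It fails at once if the zero key is pressed before the cap is under the light guide and the shield is shut (value of joint zero_key above 0.003 m and not (horizontal distance between blank_cap and read_point below 0.005 m and value of joint light_shield above 0.05 m)).
It fails at once if a cuvette is lifted or pushed out of place (not (distance of cuvette_a from where it was at the start of the episode below 0.008 m) or not (distance of cuvette_b from where it was at the start of the episode below 0.008 m)).
It fails at once if something else around the instrument is moved or lifted (not (distance of buffer_bottle from where it was at the start of the episode below 0.02 m) or not (distance of tube_rack from where it was at the start of the episode below 0.02 m) or not (distance of cuvette_box from where it was at the start of the episode below 0.02 m) or not (distance of beaker from where it was at the start of the episode below 0.02 m) or not (distance of pen from where it was at the start of the episode below 0.02 m)).
It also fails if it takes over 72 s, if anything falls off the work surface, if the arm or the gripper's body presses on something with over 40 N, if the wrist force passes 120 N, or if a joint passes its speed limit or range.

## Working session

There is one attempt and no reset: what is moved stays moved. The work goes in short steps, Python scripts to look and compute and a tool call to move; the robot and the scene stay as the last step left them, time stands still between calls to the robot, and variables do not carry over. Pictures are saved under pics/ and viewed, at most 10 in all, crops included, and the job is handed in when it is done.

Besides the shell and the picture viewer there is one more tool, called in YAML: its name, and indented under it one key for each argument. move_arm: Moves the arm, as the interface text tells. Its arguments: {"type":"object","properties":{"deltas":{"type":"array","items":{"type":"number"}}},"required":["deltas"]}

```bash
mkdir -p pics; cat > h.py <<'E'
import numpy as np,cv2
from bench import robot
def snap(n,f):
    o=robot.get_obs(); s=robot.snapshot(n); s['obs']=o
    cv2.imwrite('pics/'+f+'.png',s['image'][:,:,::-1]); np.save('pics/'+f+'.npy',s,allow_pickle=True); return s
def load(f): return np.load('pics/'+f+'.npy',allow_pickle=True).item()
E
python3 - <<'E'
from h import *
for n in('scene','top'):
    s=snap(n,n+'0'); print({k:(v if not hasattr(v,'shape') or v.size<20 else v.shape) for k,v in s.items() if k!='obs'})
print(s['obs'])
E
```

```text
{'image': (420, 560, 3), 'depth': (420, 560), 'fov_y': 49.29726002847143, 'cx': 276.88261033538504, 'cy': 203.25731077114085, 'origin': array([ 1.07441786, -0.25432671,  0.92710308]), 'orientation': array([0.58108606, 0.00462339, 1.07403308])}
{'image': (420, 560, 3), 'depth': (420, 560), 'fov_y': 55.79469762070747, 'cx': 275.93900328866476, 'cy': 207.36510164610945, 'origin': array([ 0.35967983, -0.00590831,  1.02947807]), 'orientation': array([ 0.2200331 , -0.00362833, -1.49786895])}
{'time': 0.05, 'joint_positions': array([-1.37309758e+00,  8.79372127e-02,  1.37219961e+00, -1.23688706e-05,
        1.68359348e+00, -1.03118449e-01]), 'qvel': array([ 0.00041721,  0.0006507 , -0.00029549,  0.00063805, -0.0013367 ,
       -0.00034262]), 'joint_torque': array([ 8.67518029e-04, -3.41545236e+01, -3.03593552e+01,  7.20518106e-02,
        3.05555505e-02, -9.50710410e-05]), 'tool_pos': array([ 0.16284245, -0.52478481,  0.20434162]), 'ee_rot': array([-3.13946510e+00, -2.07811661e-04,  3.00815599e-01]), 'wrist_force': array([ 0.01214446, -0.14710865, -0.37821872]), 'wrist_torque': array([ 0.00571784,  0.00748968, -0.02950867]), 'finger_force': 0.0, 'width': 0.09378988507115531}
```

View pics/top0.png

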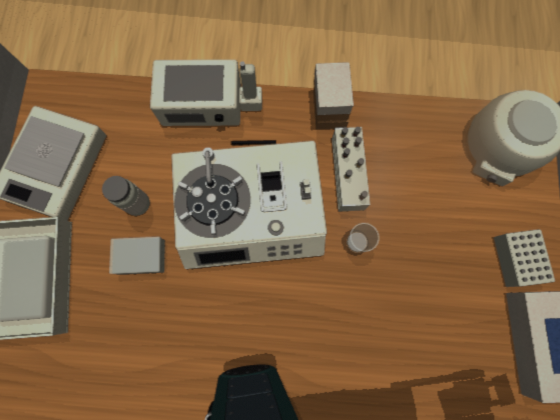

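View pics/scene0.png

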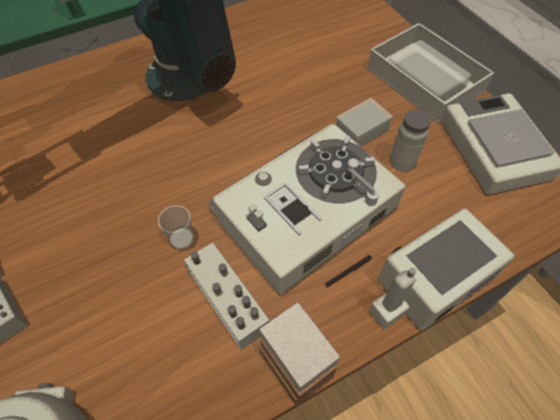

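The top view shows the wheel at about (211,198), the shield at (271,182), the key at (276,228) and the cuvettes at (306,189). I'll enlarge both views.

```bash
python3 - <<'E'
from h import *
a=load('top0')['image'][135:275,165:335,::-1];b=load('scene0')['image'][125:290,205:410,::-1]
cv2.imwrite('pics/c1.png',cv2.resize(a,None,fx=4.4,fy=4.2857,interpolation=cv2.INTER_CUBIC)) if 0 else cv2.imwrite('pics/c1.png',cv2.resize(a,None,fx=4,fy=4,interpolation=cv2.INTER_CUBIC))
cv2.imwrite('pics/c2.png',cv2.resize(b,None,fx=3.5,fy=3.5,interpolation=cv2.INTER_CUBIC))
E
```

```text
(no output)
```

View pics/c1.png

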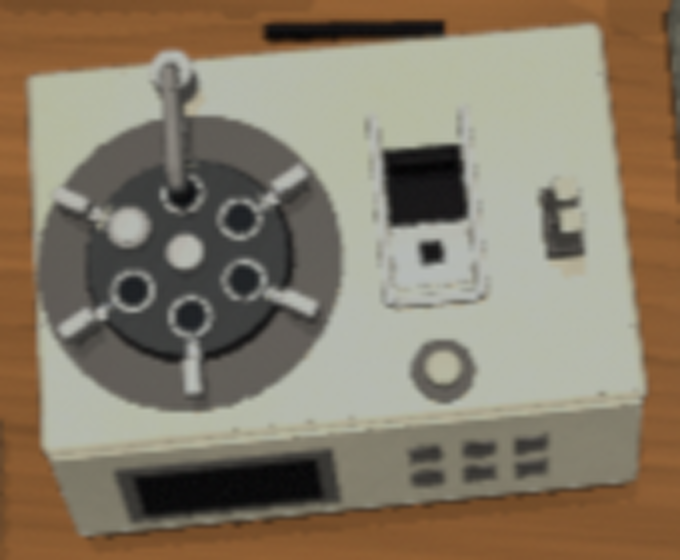

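View pics/c2.png

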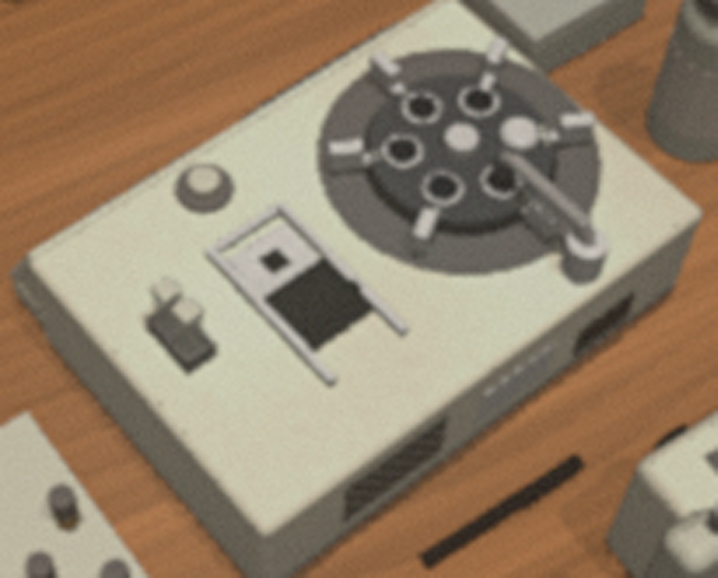

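The cap sits left-back at about +60°: crop pixel (129,226) in the top view and (519,131) in the scene view. So the wheel must turn 60° clockwise. Next I'll fit the instrument pose from both views.

```bash
cat >> h.py <<'E'
from scipy.spatial.transform import Rotation as R
from scipy.optimize import least_squares
def proj(s,P):
    f=210/np.tan(np.radians(s['fov_y']/2)); p=(np.atleast_2d(P)-s['origin'])@R.from_euler('xyz',s['orientation']).as_matrix()
    return np.c_[s['cx']+f*p[:,0]/-p[:,2], s['cy']+f*p[:,1]/p[:,2]]
def W(v,P):
    P=np.atleast_2d(P).astype(float); return R.from_euler('z',v[2]).apply(P)+[v[0],v[1],0]
E
python3 - <<'E'
from h import *
t,s=load('top0'),load('scene0')
M=np.array([[10,85,122],[-72,-60,113],[140,180,100],[140,-180,100],[-140,180,100],[-140,-180,100]])/1000
ct=np.array([[185,251],[443,368],[28,77],[600,27],[45,448],[645,393]])/4+[165,135]
cs=np.array([[461,137],[205,179],[700,213],[262,533],[455,0],[28,258]])/3.5+[205,125]
r=lambda v:np.r_[(proj(t,W(v,M))-ct).ravel(),(proj(s,W(v,M))-cs).ravel()]
o=least_squares(r,[.45,.05,0],loss='soft_l1'); v=o.x; print(v); print(r(v).reshape(-1,2).round(1))
np.save('v.npy',v)
for n,c,ccap,in ((t,None,np.array([129,226])/4+[165,135]),(s,None,np.array([519,131])/3.5+[205,125])):
    g=lambda q:(proj(n,W(v,[.01+.038*np.cos(q[0]),.085+.038*np.sin(q[0]),.122]))-ccap).ravel()
    oo=least_squares(g,[1.]);print('q',oo.x,oo.fun)
# tabs, front & ridge
for tr in (0,.0075,.015):
    p=proj(t,W(v,[[.067-tr,-.06,.124],[.031-tr,-.06,.106],[.079-tr,-.06,.106]]));print(tr,((p-[165,135])*4).round())
    p=proj(s,W(v,[[.067-tr,-.06,.124],[.031-tr,-.06,.106],[.079-tr,-.06,.106]]));print(tr,((p-[205,125])*3.5).round())
tb=W(v,[[.01-.075,.085,.126]]);print('front tab',tb,((proj(t,tb)-[165,135])*4))
E
```

```text
[0.58486449 0.07556523 0.16780669]
[[ -0.5  -2.6]
 [ -0.5  -2.8]
 [ -1.2  -4. ]
 [  0.   -4.2]
 [ -1.   16.4]
 [  2.6  15.6]
 [  0.1   0.2]
 [ -0.8  -0.3]
 [  2.2  -0. ]
 [ -0.3   1.7]
 [-11.4 -11.4]
 [-11.7 -11.7]]
q [1.2019029] [-1.78902257 -0.60260389]
q [1.04710348] [ 0.2096811  -0.06233808]
0 [[419. 126.]
 [425. 192.]
 [418. 117.]]
0 [[344. 316.]
 [305. 292.]
 [356. 345.]]
0.0075 [[420. 138.]
 [426. 204.]
 [419. 128.]]
0.0075 [[336. 307.]
 [297. 284.]
 [348. 336.]]
0.015 [[421. 150.]
 [427. 216.]
 [420. 140.]]
0.015 [[328. 299.]
 [289. 275.]
 [340. 328.]]
front tab [[0.5065808  0.14851496 0.126     ]] [[189.73792782 364.18520014]]
```

```bash
python3 - <<'E'
from h import *
t,s=load('top0'),load('scene0')
M=np.array([[10,85,122],[-72,-60,113],[140,180,100],[140,-180,100]])/1000
ct=np.array([[185,251],[443,368],[28,77],[600,27]])/4+[165,135]
cs=np.array([[461,137],[205,179],[700,213],[262,533]])/3.5+[205,125]
rt=lambda v:(proj(t,W(v,M))-ct).ravel(); rs=lambda v:(proj(s,W(v,M))-cs).ravel()
for n,r in (('t',rt),('s',rs),('both',lambda v:np.r_[rt(v),rs(v)])):
    o=least_squares(r,[.58,.07,.16]); v=o.x; print(n,v); print(r(v).reshape(-1,2).round(1).tolist())
np.save('v.npy',v)
# depth cross-check: hub, key
for n,c in ((t,ct),(s,cs)):
    f=210/np.tan(np.radians(n['fov_y']/2))
    for u in c[:2]:
        d=np.median(n['depth'][int(u[1])-1:int(u[1])+2,int(u[0])-1:int(u[0])+2])
        p=np.array([(u[0]-n['cx'])/f*d,-(u[1]-n['cy'])/f*d,-d]);print(R.from_euler('xyz',n['orientation']).apply(p)+n['origin'])
E
```

```text
t [0.57649744 0.07354172 0.16657205]
[[0.0, 0.8], [0.1, 0.8], [-0.8, -0.9], [0.7, -1.0]]
s [0.5832945  0.07572445 0.16917907]
[[-0.3, -0.4], [-1.0, -0.7], [1.8, -0.7], [-0.5, 1.1]]
both [0.58018467 0.07497934 0.16859207]
[[-0.4, -0.7], [-0.4, -0.8], [-1.3, -2.2], [0.1, -2.5], [-1.3, -1.2], [-2.0, -1.6], [0.7, -1.5], [-1.6, -0.0]]
[0.57431051 0.15929444 0.12180315]
[0.51714723 0.00270876 0.11407381]
[0.58013877 0.16100588 0.12215091]
[0.52505744 0.00565228 0.11261959]
```

```bash
cat >> h.py <<'E'
def delta(p,yaw=None):
    o=robot.get_obs(); r=R.from_euler('xyz',o['ee_rot'])
    rt=R.from_euler('xyz',[np.pi,0,yaw if yaw is not None else o['ee_rot'][2]])
    print('turn',(r.inv()*rt).as_rotvec().round(3),'cm',(r.inv().apply(np.array(p)-o['tool_pos'])*100).round(2))
E
python3 - <<'E'
from h import *
print(robot.snapshot('wrist')['T_tool_cam'].round(3)); v=np.load('v.npy')
delta([.48,.09,.36],.168); delta([.3,-.3,.36],.168)
E
```

```text
[[ 0.001  0.971  0.237  0.068]
 [ 1.    -0.001  0.001 -0.   ]
 [ 0.001  0.237 -0.971 -0.18 ]
 [ 0.     0.     0.     1.   ]]
turn [-0.002 -0.     0.133] cm [ 48.51 -49.36 -15.45]
turn [-0.002 -0.     0.133] cm [ 19.76 -17.44 -15.51]
```

move_arm:
  deltas: [0,0,0,0,0,-8,1,0,0,0.05,5,-5,-8,1,0,0,0.09,9,-9,-8,1,0,0,0.133,12.5,-12.5,-8,1,0,0,0.133,16,-16,-8,1,0,0,0.133,19.5,-19.5,-8,1,0,0,0.133,23,-23,-8,1,0,0,0.133,26.5,-26.5,-8,1]

```text
time: 0.95
tool_pos: [0.3242, -0.2176, 0.2853]
ee_rot: [3.141, -0.0, 0.167]
wrist_force: [0.7, -0.3, 0.4]
width: 0.0334
finger_force: 0.0
```

```bash
python3 - <<'E'
from h import *
print(robot.get_obs()['tool_pos']);delta([.55,.08,.26],.168)
E
```

```text
[ 0.32422985 -0.21762802  0.28530096]
turn [ 0.    -0.    -0.001] cm [ 27.21 -25.6    2.53]
```

move_arm:
  deltas: [0,0,0,3.4,-3.2,0,1,0,0,0,6.8,-6.4,0,1,0,0,0,10.2,-9.6,0,1,0,0,0,13.6,-12.8,0,1,0,0,0,17,-16,0.5,1,0,0,0,20.4,-19.2,1,1,0,0,0,24,-22.5,1.8,1,0,0,0,27.2,-25.6,2.5,1]

```text
time: 1.75
tool_pos: [0.5502, 0.0803, 0.2596]
ee_rot: [3.141, 0.001, 0.169]
wrist_force: [-0.4, -1.3, 0.4]
width: 0.0005
finger_force: 0.0
```

move_arm:
  deltas: [0,0,0,0,0,0,1,0,0,0,0,0,0,1]

```text
time: 1.95
tool_pos: [0.5491, 0.0788, 0.2591]
ee_rot: [3.141, 0.003, 0.17]
wrist_force: [0.1, -0.7, 0.4]
width: 0.0005
finger_force: 0.0
```

```bash
python3 - <<'E'
from h import *
s=snap('wrist','w1'); o=s['obs']; print(o['tool_pos'],o['ee_rot'],o['width'],s['fov_y'])
cv2.imwrite('pics/w1b.png',cv2.resize(s['image'][:,:,::-1],(800,600),interpolation=cv2.INTER_CUBIC))
E
```

```text
[0.54908202 0.07879432 0.25905771] [3.14132491e+00 3.09356145e-03 1.69521950e-01] 0.00053609947659397 62.52549644425996
```

View pics/w1b.png

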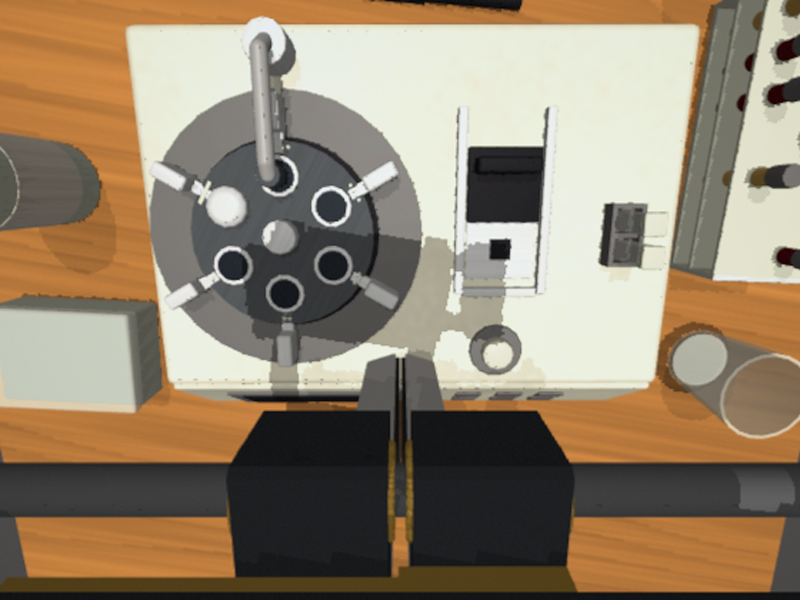

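The wrist view is clear. In the 800-px picture the hub is at (280,237), the cap at (227,207), the key at (497,352), the ridge around (509,163) and the back corners at (127,27) and (698,26).

```bash
cat >> h.py <<'E'
def camW(s):
    T=np.eye(4);T[:3,:3]=R.from_euler('xyz',s['obs']['ee_rot']).as_matrix();T[:3,3]=s['obs']['tool_pos'];T=T@s['T_tool_cam']
    s['origin']=T[:3,3]; s['orientation']=R.from_matrix(T[:3,:3]).as_euler('xyz'); return s
E
python3 - <<'E'
from h import *
w=camW(load('w1'))
M=np.array([[10,85,122],[-72,-60,113],[140,180,100],[140,-180,100]])/1000
c=np.array([[280,237],[497,352],[127,27],[698,26]])*.7
r=lambda v:(proj(w,W(v,M))-c).ravel()
o=least_squares(r,[.58,.07,.16]); v=o.x; print(v); print(r(v).reshape(-1,2).round(1).tolist())
r=lambda v:(proj(w,W(v,M))-c)[:2].ravel()
o=least_squares(r,[.58,.07,.16]); v=o.x; print(v);
np.save('v.npy',v)
g=lambda q:(proj(w,W(v,[.01+.038*np.cos(q[0]),.085+.038*np.sin(q[0]),.122]))-np.array([227,207])*.7).ravel()
oo=least_squares(g,[1.]);print('q',oo.x,oo.fun)
f=210/np.tan(np.radians(w['fov_y']/2))
for u in c[:2]:
    d=np.median(w['depth'][int(u[1])-1:int(u[1])+2,int(u[0])-1:int(u[0])+2])
    p=np.array([(u[0]-w['cx'])/f*d,-(u[1]-w['cy'])/f*d,-d]);print(R.from_euler('xyz',w['orientation']).apply(p)+w['origin'])
for tr in (0,.0075,.015):
    print(tr,(proj(w,W(v,[[.062-tr,-.06,.124],[.072-tr,-.06,.124],[.031-tr,-.06,.106]]))/.7).round())
for a in (60,120,180,240,300): print(a,(proj(w,W(v,[.01+.075*np.cos(a/57.3),.085+.075*np.sin(a/57.3),.126]))/.7).round())
E
```

```text
[0.57885017 0.07600788 0.17177038]
[[-0.8, 2.1], [0.6, 3.8], [-4.5, -1.7], [4.7, -1.7]]
[0.58162855 0.07651286 0.17751235]
q [1.03987747] [-2.01193991 -0.96740528]
[0.57625348 0.16073643 0.12281105]
[0.52201723 0.00615048 0.11333729]
0 [[511. 148.]
 [512. 131.]
 [503. 200.]]
0.0075 [[511. 161.]
 [511. 144.]
 [503. 212.]]
0.015 [[510. 174.]
 [511. 157.]
 [502. 223.]]
60 [[166. 176.]]
120 [[180. 296.]]
180 [[284. 351.]]
240 [[381. 295.]]
300 [[379. 174.]]
```

```bash
cat >> h.py <<'E'
def projk(s,P,k):
    f=210/np.tan(np.radians(s['fov_y']/2)); c=np.array([s['cx'],s['cy']]); x=(proj(s,P)-c)/f
    return c+f*x*(1+k*(x**2).sum(1,keepdims=True))
E
python3 - <<'E'
from h import *
w,t,s=camW(load('w1')),load('top0'),load('scene0')
M=np.array([[10,85,122],[-72,-60,113],[140,180,100],[140,-180,100]])/1000
c=np.array([[280,237],[497,352],[127,27],[698,26]])*.7
ct=np.array([[185,251],[443,368],[28,77],[600,27]])/4+[165,135]
cs=np.array([[461,137],[205,179],[700,213],[262,533]])/3.5+[205,125]
for n,cc in((w,c),(t,ct),(s,cs)):
    r=lambda v:(projk(n,W(v,M),v[3])-cc).ravel()
    o=least_squares(r,[.58,.07,.16,-.1]); v=o.x; print(v); print(r(v).reshape(-1,2).round(1).tolist())
    if n is w:
        print('hub',W(v,M[0]),'key',W(v,M[1])); np.save('v.npy',v)
        for tr in (0,.0075,.015):
            print(tr,(projk(w,W(v,[[.062-tr,-.06,.124],[.072-tr,-.06,.124],[.031-tr,-.06,.106]]),v[3])/.7).round())
        for a in (60,120,180,240,300): print(a,(projk(w,W(v,[.01+.075*np.cos(a/57.3),.085+.075*np.sin(a/57.3),.126]),v[3])/.7).round())
        print('cap',projk(w,W(v,[.01+.038*.5,.085+.038*.866,.122]),v[3])/.7)
E
```

```text
[ 0.58160191  0.0762366   0.17291415 -0.03516924]
[[-0.5, -0.7], [1.0, 1.0], [-0.1, -0.1], [-0.3, -0.1]]
hub [[0.57682822 0.16168958 0.122     ]] key [[0.52099883 0.00474348 0.113     ]]
0 [[512. 150.]
 [512. 133.]
 [503. 201.]]
0.0075 [[511. 163.]
 [512. 146.]
 [503. 213.]]
0.015 [[510. 175.]
 [511. 158.]
 [502. 224.]]
60 [[169. 176.]]
120 [[182. 295.]]
180 [[285. 350.]]
240 [[382. 295.]]
300 [[380. 174.]]
cap [[225.58654791 205.9118816 ]]
[ 0.57715888  0.07455575  0.1668931  -0.1703387 ]
[[-0.1, 0.6], [-0.3, 0.5], [0.4, -0.3], [0.1, -0.8]]
[ 0.58428164  0.07720238  0.16646384 -0.25921483]
[[0.2, -0.0], [-0.2, -0.7], [-0.1, 0.0], [0.1, 0.6]]
```

```bash
cat > g.py <<'E'
from h import *
v=np.array([.581,.0762,.171]); Y=v[2]+np.pi/2
def wl(x,y,z,phi=0):  # wheel-local mm, turned clockwise phi
    p=R.from_euler('z',-phi).apply([x,y,0])/1000+[.01,.085,.1+z/1000]; return W(v,p)[0]
def rel(p0,y0,p,y):  # shift/turn from commanded pose p0,yaw y0
    r=R.from_euler('xyz',[np.pi,0,y0]); print('turn z',round(y0-y,3),'cm',(r.inv().apply(p-p0)*100).round(2))
E
python3 - <<'E'
from g import *
delta(wl(-79,-32,60),Y)
o=robot.get_obs();print(o['joint_positions'],wl(-79,-32,60))
print('down then over'); rel(wl(-79,-32,60),Y,wl(-79,-32,12),Y)
for ph in np.arange(0,.9,.1): rel(wl(-79,-32,12),Y,wl(-79,-13,12,ph),Y-ph)
E
```

```text
turn [-1.000e-03  1.000e-03 -1.574e+00] cm [-3.78 -4.58 10.01]
[ 3.92649152e-02  9.44197917e-02  1.25575681e+00 -7.26024696e-04
  1.79265569e+00  1.44192766e+00] [0.50398746 0.11668542 0.16      ]
down then over
turn z 0.0 cm [ 0.  -0.   4.8]
turn z 0.0 cm [ 1.9 -0.  -0. ]
turn z 0.1 cm [ 2.7  -0.09 -0.  ]
turn z 0.2 cm [ 3.5 -0.1 -0. ]
turn z 0.3 cm [ 4.29 -0.03 -0.  ]
turn z 0.4 cm [5.08 0.12 0.  ]
turn z 0.5 cm [5.85 0.34 0.  ]
turn z 0.6 cm [6.59 0.65 0.  ]
turn z 0.7 cm [7.3  1.02 0.  ]
turn z 0.8 cm [7.96 1.46 0.  ]
```

move_arm:
  deltas: [0,0,-0.14,-0.5,-0.6,0.5,1,0,0,-0.28,-1,-1.2,1,1,0,0,-0.42,-1.5,-1.8,1.5,1,0,0,-0.56,-2,-2.4,2,1,0,0,-0.7,-2.5,-3,2.5,1,0,0,-0.84,-3,-3.6,3,1,0,0,-0.98,-3.5,-4.2,4,1,0,0,-1.12,-3.78,-4.58,5,1]

```text
time: 2.8
tool_pos: [0.5039, 0.1157, 0.2117]
ee_rot: [3.139, -0.001, 1.291]
wrist_force: [-0.1, -0.2, -0.6]
width: 0.0002
finger_force: 0.0
```

```bash
python3 -c "
from g import *
delta(wl(-79,-32,60),Y)"
```

```text
turn [ 0.003 -0.    -0.451] cm [ 0.09 -0.03  5.17]
```

move_arm:
  deltas: [0,0,-0.14,0.1,0,1.5,1,0,0,-0.28,0.1,0,3,1,0,0,-0.42,0.1,0,4,1,0,0,-0.453,0.1,0,5,1,0,0,-0.453,0.1,0,5.2,1,0,0,-0.453,0.1,0,5.2,1]

```text
time: 3.4
tool_pos: [0.5044, 0.1169, 0.159]
ee_rot: [3.141, 0.0, 1.738]
wrist_force: [-1.5, -0.2, 0.2]
width: 0.0005
finger_force: 0.0
```

```bash
python3 - <<'E'
from g import *
delta(wl(-79,-32,12),Y)
s=snap('wrist','w2'); print(robot.get_obs()['tool_pos'])
cv2.imwrite('pics/w2b.png',cv2.resize(s['image'][:,:,::-1],(800,600),interpolation=cv2.INTER_CUBIC))
E
```

```text
turn [ 0.001  0.    -0.004] cm [-0.01 -0.05  4.7 ]
[0.50481229 0.11722353 0.15943991]
```

View pics/w2b.png

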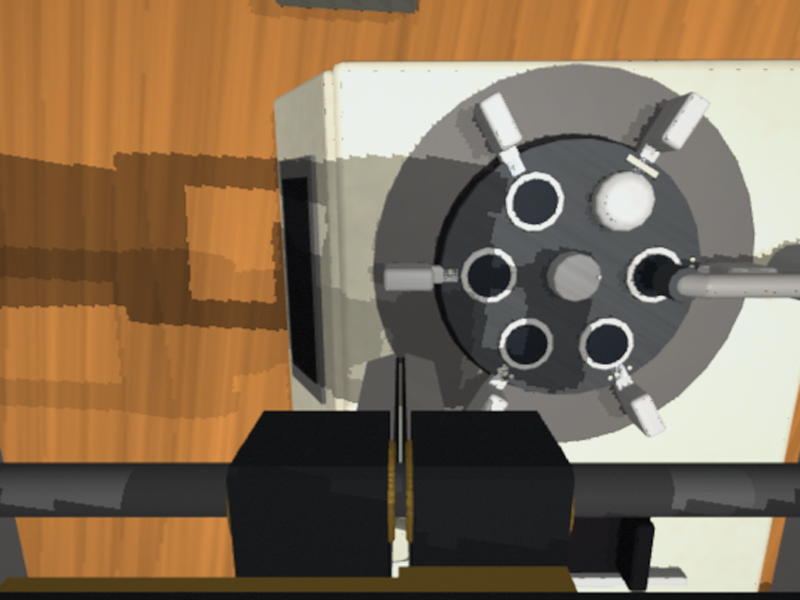

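The closed fingertips (400,355) are in the gap beside the front tab (410,276), and nothing is below them. I'll go down and sweep.

move_arm:
  deltas: [0,0,0,0,0,2.4,1,0,0,0,0,0,4.7,1,0,0,0,0,0,4.7,1]

```text
time: 3.75
tool_pos: [0.5027, 0.1175, 0.109]
ee_rot: [-3.136, -0.0, 1.74]
wrist_force: [-0.4, 0.8, -0.7]
width: 0.0004
finger_force: 0.0
```

move_arm:
  deltas: [0,0,0,0.9,0,0,1,0,0,0,1.9,0,0,1,0,0,0.1,2.7,-0.1,0,1,0,0,0.2,3.5,-0.1,0,1,0,0,0.3,4.3,0,0,1,0,0,0.4,5.1,0.1,0,1,0,0,0.5,5.85,0.35,0,1]

```text
time: 4.45
tool_pos: [0.4991, 0.1774, 0.1134]
ee_rot: [3.139, -0.001, 1.237]
wrist_force: [-0.8, -0.7, -0.0]
width: 0.0004
finger_force: 0.2
```

```bash
python3 -c "
from g import *
o=robot.get_obs();print(o['wrist_force'],o['tool_pos'])
for ph in (.5,.6,.7,.8,.9): delta(wl(-79,-13,12,ph),Y-ph)"
```

```text
[-0.83819217 -0.71035455 -0.00537854] [0.49910247 0.17743768 0.11338428]
turn [ 0.003 -0.001 -0.005] cm [-0.3  -0.08  0.14]
turn [ 0.003 -0.001  0.095] cm [ 0.5  -0.17  0.14]
turn [ 0.003 -0.002  0.195] cm [ 1.3  -0.18  0.14]
turn [ 0.003 -0.002  0.295] cm [ 2.1  -0.12  0.14]
turn [ 0.003 -0.002  0.395] cm [2.88 0.03 0.14]
```

move_arm:
  deltas: [0,0,0.05,0.2,-0.1,0.1,1,0,0,0.1,0.5,-0.17,0.1,1,0,0,0.15,0.9,-0.18,0.1,1,0,0,0.2,1.3,-0.18,0.1,1,0,0,0.25,1.7,-0.15,0.1,1,0,0,0.25,1.7,-0.15,0.1,1]

```text
time: 5.05
tool_pos: [0.5031, 0.1943, 0.1122]
ee_rot: [3.14, -0.002, 0.992]
wrist_force: [0.3, -0.3, 0.7]
width: 0.0006
finger_force: 0.0
```

move_arm:
  deltas: [0,0,0,-1.5,0,0,1,0,0,0,-1.5,0,0,1,0,0,0,-1.5,0,-3,1,0,0,0,-1.5,0,-6,1,0,0,0,-1.5,0,-6,1,0,0,0,-1.5,0,-6,1]

```text
time: 5.65
tool_pos: [0.4944, 0.1802, 0.1712]
ee_rot: [3.14, -0.001, 0.991]
wrist_force: [-0.5, -0.8, -1.3]
width: 0.0001
finger_force: 0.0
```

```bash
python3 - <<'E'
from g import *
s=snap('wrist','w3');print(robot.get_obs()['tool_pos'],robot.get_obs()['ee_rot'])
cv2.imwrite('pics/w3b.png',cv2.resize(s['image'][:,:,::-1],(800,600),interpolation=cv2.INTER_CUBIC))
E
```

```text
[0.49369415 0.18001653 0.16984815] [-3.14118625e+00  5.18195083e-04  9.90572686e-01]
```

View pics/w3b.png

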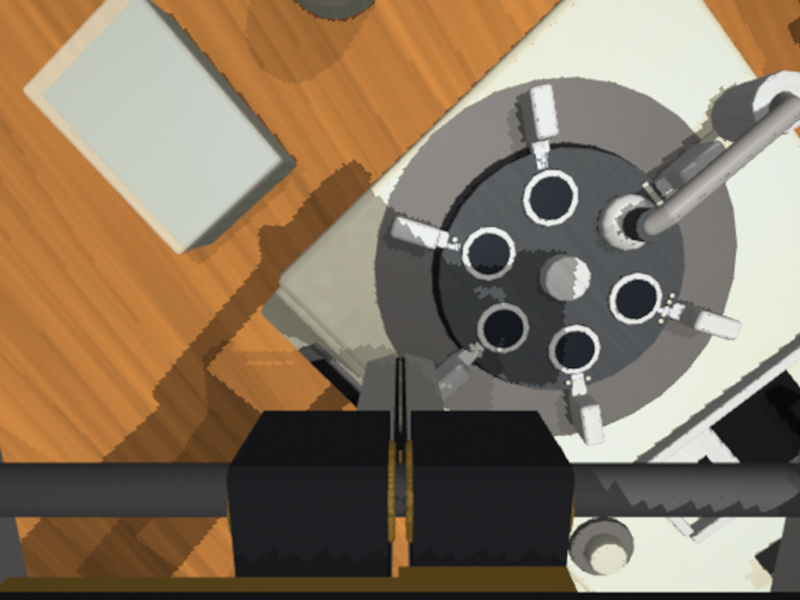

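The cap (625,222) sits directly under the guide tip in the notch. Shield next, starting from behind the ridge.

```bash
python3 - <<'E'
from g import *
a=W(v,[.083,-.06,.18])[0]; delta(a,v[2])
b=W(v,[.083,-.06,.113])[0]; rel(a,v[2],b,v[2])
for x in (.06,.04,.03,.025,.022): rel(b,v[2],W(v,[x,-.06,.113])[0],v[2])
E
```

```text
turn [-0.     0.001  0.82 ] cm [-2.62 23.15 -1.02]
turn z 0.0 cm [ 0.  -0.   6.7]
turn z 0.0 cm [-2.3 -0.  -0. ]
turn z 0.0 cm [-4.3 -0.  -0. ]
turn z 0.0 cm [-5.3 -0.  -0. ]
turn z 0.0 cm [-5.8 -0.  -0. ]
turn z 0.0 cm [-6.1  0.   0. ]
```

move_arm:
  deltas: [0,0,0.1,-0.3,2,-3,1,0,0,0.2,-0.7,5,-3,1,0,0,0.33,-1,9,-3,1,0,0,0.46,-1.5,13,-3,1,0,0,0.6,-2,17,-3,1,0,0,0.73,-2.4,20.5,-2,1,0,0,0.82,-2.62,23.15,-1.1,1,0,0,0.82,-2.62,23.15,-1.1,1]

```text
time: 6.5
tool_pos: [0.6733, 0.0286, 0.1754]
ee_rot: [-3.141, 0.008, 0.166]
wrist_force: [-0.3, 0.5, 0.2]
width: 0.0005
finger_force: 0.0
```

move_arm:
  deltas: [0,0,0,0,0,0,1,0,0,0,0,0,0,1]

```text
time: 6.7
tool_pos: [0.6726, 0.0323, 0.181]
ee_rot: [-3.141, 0.001, 0.172]
wrist_force: [-1.0, 0.9, 0.0]
width: 0.0007
finger_force: 0.0
```

```bash
python3 - <<'E'
from g import *
delta(W(v,[.083,-.06,.113])[0],v[2])
s=snap('wrist','w4')
cv2.imwrite('pics/w4b.png',cv2.resize(s['image'][:,:,::-1],(800,600),interpolation=cv2.INTER_CUBIC))
E
```

```text
turn [-0.001  0.001  0.001] cm [0.03 0.12 6.8 ]
```

View pics/w4b.png

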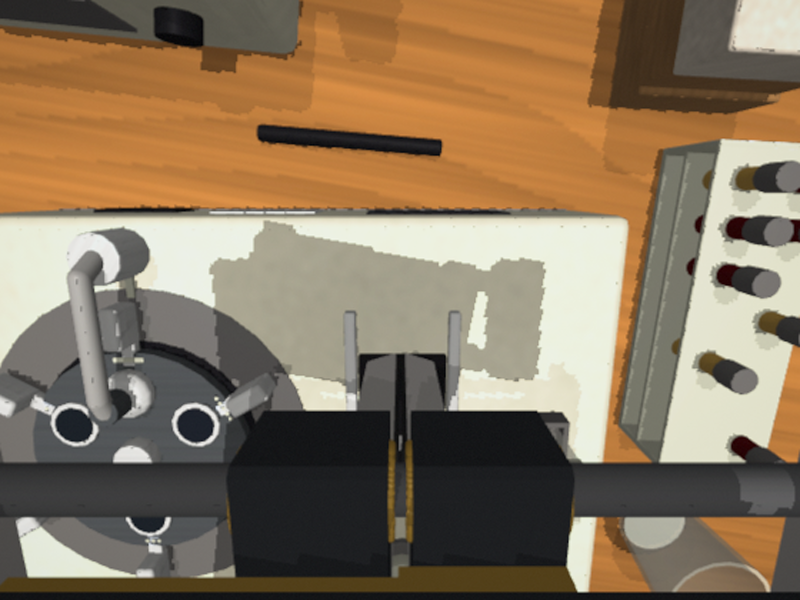

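The rails (350 and 455) are centred on the fingers (400), and the back edge of the shield shows at row 353. I'll descend behind the ridge.

move_arm:
  deltas: [0,0,0,0,0.1,2.5,1,0,0,0,0,0.1,5,1,0,0,0,0,0.1,6,1,0,0,0,0,0.1,6.8,1,0,0,0,0,0.1,6.8,1]

```text
time: 7.25
tool_pos: [0.673, 0.031, 0.113]
ee_rot: [-3.141, 0.001, 0.172]
wrist_force: [-0.5, 0.0, 0.3]
width: 0.0004
finger_force: 0.0
```

move_arm:
  deltas: [0,0,0,-1,0,0,1,0,0,0,-2,0,0,1,0,0,0,-3,0,0,1,0,0,0,-4,0,0,1,0,0,0,-4.8,0,0,1,0,0,0,-5.3,0,0,1,0,0,0,-5.6,0,0,1,0,0,0,-5.6,0,0,1]

```text
time: 8.05
tool_pos: [0.6178, 0.0208, 0.1134]
ee_rot: [3.141, 0.001, 0.171]
wrist_force: [0.4, 0.0, 0.2]
width: 0.0004
finger_force: 0.1
```

```bash
python3 - <<'E'
from g import *
o=robot.get_obs();print(o['wrist_force']); delta(W(v,[.025,-.06,.113])[0],v[2])
E
```

```text
[0.37587254 0.04004102 0.17711436]
turn [ 0.     0.001 -0.   ] cm [-0.18 -0.08  0.04]
```

move_arm:
  deltas: [0,0,0,-0.2,0,0,1,0,0,0,-0.3,0,0,1,0,0,0,-0.4,0,0,1,0,0,0,-0.4,0,0,1]

```text
time: 8.45
tool_pos: [0.6176, 0.0208, 0.1135]
ee_rot: [3.141, -0.007, 0.171]
wrist_force: [9.4, 0.9, -2.3]
width: 0.0003
finger_force: 4.3
```

The force rises to 9 N with no further travel, so the shield is on its stop. I'll back off, rise and go over the key.

move_arm:
  deltas: [0,0,0,0.5,0,0,1,0,0,0,1,0,-1,1,0,0,0,1,0,-4,1,0,0,0,1,0,-6,1,0,0,0,1,0,-6,1]

```text
time: 8.95
tool_pos: [0.6262, 0.022, 0.1779]
ee_rot: [3.14, -0.006, 0.171]
wrist_force: [0.3, -0.2, 0.7]
width: 0.0006
finger_force: 0.0
```

```bash
python3 - <<'E'
from g import *
snap('wrist','w5')
delta(W(v,[-.071,-.06,.155])[0],v[2])
E
```

```text
turn [ 0.001 -0.003 -0.   ] cm [-10.54  -0.1    2.01]
```

move_arm:
  deltas: [0,0,0,-3.5,-0.1,0,1,0,0,0,-7,-0.1,0,1,0,0,0,-10.5,-0.1,0,1,0,0,0,-10.5,-0.1,2,1,0,0,0,-10.5,-0.1,2,1,0,0,0,-10.5,-0.1,2,1]

```text
time: 9.6
tool_pos: [0.5198, 0.0053, 0.152]
ee_rot: [-3.141, 0.003, 0.171]
wrist_force: [-0.3, 0.5, -0.5]
width: 0.0007
finger_force: 0.0
```

```bash
python3 - <<'E'
from g import *
s=snap('wrist','w6')
delta(W(v,[-.071,-.06,.113])[0],v[2])
cv2.imwrite('pics/w6b.png',cv2.resize(s['image'][:,:,::-1],(800,600),interpolation=cv2.INTER_CUBIC))
E
```

```text
turn [-0.     0.002 -0.   ] cm [0.07 0.04 3.98]
```

View pics/w6b.png

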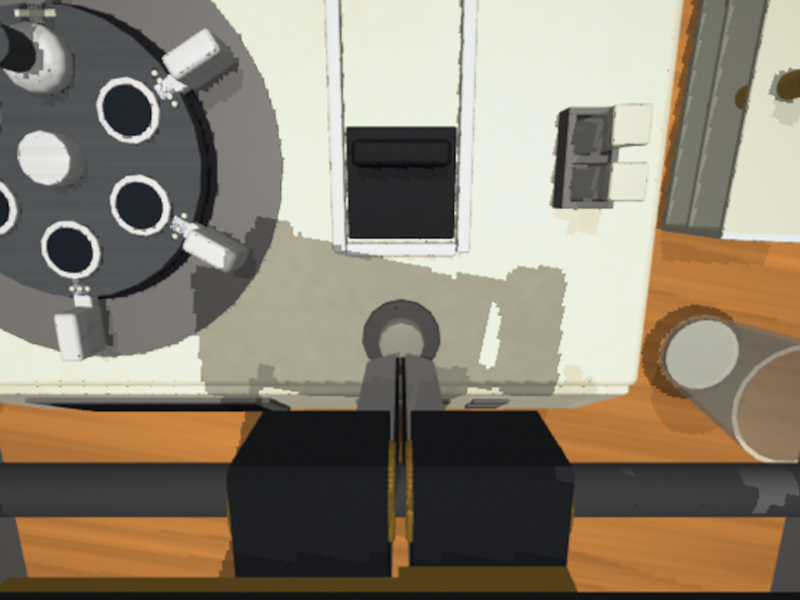

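The shield is shut against its front stop. The key centre is at (401,338). I'll check it against the TCP.

```bash
python3 - <<'E'
from g import *
w=camW(load('w6')); u=np.array([401,338])*.7
r=lambda p:(projk(w,[p[0],p[1],.113],-.035)-u).ravel()
p=least_squares(r,[.52,.005]).x; print(p); delta([*p,.113],v[2])
# cap check
u=np.array([40,58])*.7; print(w['cx'],w['cy'])
E
```

```text
[0.5229095  0.00542174]
turn [-0.     0.002 -0.   ] cm [0.24 0.03 3.98]
279.87296654958465 219.82579972581823
```

move_arm:
  deltas: [0,0,0,0.2,0,2,1,0,0,0,0.2,0,3.5,1,0,0,0,0.2,0,4,1,0,0,0,0.2,0,4.4,1,0,0,0,0.2,0,4.6,1,0,0,0,0.2,0,4.7,1,0,0,0,0.2,0,4.7,1,0,0,0,0.2,0,4.7,1]

```text
time: 10.45
tool_pos: [0.5221, 0.0057, 0.1082]
ee_rot: [-3.141, 0.001, 0.171]
wrist_force: [-5.8, 1.7, 6.8]
width: 0.0009
finger_force: 3.4
```

move_arm:
  deltas: [0,0,0,0,0,0.15,1,0,0,0,0,0,0.25,1,0,0,0,0,0,0.25,1,0,0,0,0,0,0.25,1]

```text
time: 10.85
tool_pos: [0.5221, 0.0057, 0.108]
ee_rot: [3.141, -0.0, 0.171]
wrist_force: [-8.6, 1.3, 15.4]
width: 0.0004
finger_force: 7.5
```

15 N and no further travel: the key is fully down. Now release and rise.

move_arm:
  deltas: [0,0,0,0,0,-1,1,0,0,0,0,0,-4,1,0,0,0,0,0,-8,1,0,0,0,0,0,-10,1,0,0,0,0,0,-10,1,0,0,0,0,0,-10,1,0,0,0,0,0,-10,1]

```text
time: 11.55
tool_pos: [0.5218, 0.0056, 0.2018]
ee_rot: [-3.141, 0.003, 0.171]
wrist_force: [-0.3, -0.1, 0.3]
width: 0.0005
finger_force: 0.0
```

```bash
python3 - <<'E'
from g import *
s=snap('wrist','w7')
cv2.imwrite('pics/w7b.png',cv2.resize(s['image'][:,:,::-1],(800,600),interpolation=cv2.INTER_CUBIC))
E
```

```text
(no output)
```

View pics/w7b.png

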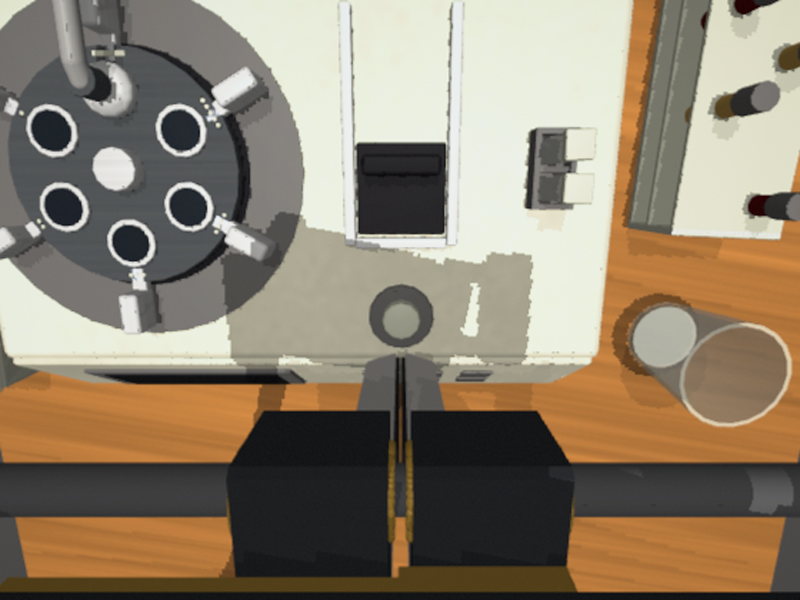

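The cap (108,90) is under the guide tip, the shield is shut (front edge at row 235 against the stop), the key (401,319) is free and the cuvettes are in place.

```bash
python3 -c "
from bench import robot; print(robot.close_job())"
```

```text
the job is handed in; nothing more can be done
None
```

The dark zero is done and handed in, though the hand-in gave no pass or fail result. The blanking cap is under the light guide, the shield is shut, and the zero key was pressed fully down and released. In the last picture the cuvettes are in place.

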